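# Clip a cell into the tester and switch the test on

## Robot

A 7-joint arm with a two-finger parallel gripper is mounted at the origin on the work surface. World frame = base frame: x ahead of the robot, y to its left, z up, the work surface at z = 0. Lengths are in m, angles in rad, forces in N, time in s.
With the tool pointing down it reaches from about 0.425 to 0.975 m from the base axis. Payload 16.7 kg.
Tool frame: the origin (TCP) lies at the very end of the fingers, on their centre line; the grasp point (between the pads) lies 19 mm behind it; z points along the fingers, y is the line along which they close (so a half turn about z gives the same grasp; the last joint's range is limited). The gripper opens to 85 mm and grips with 20 to 120 N. Pads are 22 mm wide; open, the fingers measure 114 mm over their backs; the gripper's body (76 mm by 85 mm) begins 54 mm behind the grasp point. The pads swing forward as they close: fully open they stand 13 mm farther back than shut.
Start: joints at [-1.446, 0.426, 0.074, 1.606, -0.034, 1.111, -0.067], TCP at [0.183, 0.65, 0.231] pointing down, gripper open.
Joint ranges: [-2.85, 2.85], [-0.5, 2.14], [-1.23, 1.37], [0.21, 2.46], [-1.02, 4.16], [0.16, 2.05], [-2.73, 2.73]. Speed limits (rad/s): [1.89, 1.89, 2.39, 2.39, 3.01, 3.01, 3.01].

## Interface

Orientations are given as a rotation vector (axis times angle).
In Python, from bench import ctrl, viewer, probe_bus, job gives the robot as it stands (ctrl), with the cameras (viewer), the readings (probe_bus) and the job (job).
- The arm moves only by the shell command python3 inch.py, which reads ROWS from standard input. ROWS is a JSON list of rows, 1 to 8 of them, each an object with the fields rot (a list: a rotation vector rx, ry, rz in rad), pos (a list: dx, dy, dz in m), jaw (the finger opening in m); a field left out counts as zero (the opening has to be given); each row shifts and turns the commanded pose from where the row before left it, along the tool's axes as they then stand; what a row does not reach is not made up. A row lasts 1/8 s, in which the tool goes at most 0.0625 m and 0.188 rad, less where a joint would pass 70% of its speed; a pose out of reach is approached as far as the arm can. The fingers move at their own pace and stop on an object; the grip force is fixed at half the most. Time passes only in rows, so rows that do not move let the fingers close. It prints the time, the measured TCP pose, the force, the opening and the grip force at its end. Input that does not fit is refused with a message, and nothing moves.
- probe_bus.state(): the state, without advancing time (a new reading comes with each control period).
- viewer.capture(name): name is "scene" or "top" or "wrist"; returns a dict with "img" (384x512x3 uint8, red, green, blue), "fx", "fy", "cx", "cy" (pixels), "pose" (4x4, takes a point from camera to world coordinates). Camera axes: x right, y down, z forward; pixel columns grow to the right and rows downward; lengths in m; the calibration is good to about 2 mm. A picture is of the moment at which its call begins. There is no depth.
- job.finish_job(): hands the job in; it is judged then, once.
The state is a dict: "t": time; "q": joint angles; "joint_vel": joint speeds; "joint_efforts": joint torques, N m; "eef_pos": TCP position; "tool_rot": TCP orientation; "contact_force": force on the tool from outside, world axes, zero at the start; "wrist_torque": the same for the moment, N m; "opening": finger opening in m; "grasp_force": force on a finger pad.
Only numpy, scipy, OpenCV 4.12 (cv2) and the standard library are available. Lean on these libraries where they do the work, as an engineer would, in place of code of your own. Each camera call takes 0.05 s, during which the arm holds its last target. There are 200 camera calls.

## Task

Put the plain sky-blue cell (no tape on it) on test: lay it, without dropping it, in the tester's clip cradle with its raised steel tip towards the red contact, and press it down until both ends click past the sprung balls and it lies fully home. Then switch the tester on by pressing the green-marked end of its rocker until it snaps over. Let go, and leave the dark-blue cell, the taped cell, the screwdriver and the black battery where they are.

Things in the scene. Friction and masses are not known exactly. Their poses are not given: they have to be found in the camera images.
- cell: Plain sky-blue cylindrical cell to test, 33 mm diameter, 0.22 to 0.34 kg. Origin: on its axis, middle of its 132 mm blue body; x axis along the cell to the positive end (10 mm white band, raised steel tip); other end flat, at 66 mm. May roll about x. Starts in one of the rack's 3 places, axis 33 mm above the table, positive end away from the robot within about 15 degrees.
- cell_tip (a point): End of the cell's raised steel tip (12 mm diameter, 4 mm long), on its axis, 70 mm from the cell's origin along +x.
- navy_cell: Dark-blue cell of the same size and frame, in another place of the rack. To be left there.
- taped_cell: Sky-blue cell with a 40 mm band of black tape round its middle, same size and frame, in another place of the rack. To be left there.
- rack: Fixed black rack, 130 (x) by 236 mm (y), base plate 6 mm thick. Three places at y = -85, 0, 85 mm, each with two yellow V supports (12 mm wide, at x = +-48 mm) that carry a cell along x; the supports stay below the cells' axes, and between them fingers can go down to the base plate. Origin: centre of its underside, on the table.
- tester: Fixed grey cell tester with a clip cradle on the robot's side and a raised panel behind. Origin: on the table under the cradle's middle, z up. Base plate x -60 to 165, y -100 to 100 mm, 12 mm high; panel x 85 to 165 mm, 50 mm high, with display and rocker. A seated cell lies along y, tip towards +y, where the red contact stands (black contact at -y).
- seat (a point): Where the cell's origin lies when fully home: 36 mm above the table, over the tester's origin; axes as the tester's. A cell laid on the balls rests about 20 mm higher. Around 9 to 16 N downwards pushes it past the balls; it snaps down onto a firm floor and stays held. For |y| under 33 mm the cradle is open for fingers down to the base plate (24 mm below this point).
- red_contact (a point): Top middle of the red contact at the cradle's +y end, 40 mm above the table. Its inner face is at y = 75 mm of the tester; that of the like black contact at y = -72 mm. The cell goes down between them.
- clip_red (a point): Middle of the clip nearer the red contact, level with its balls (45 mm above the table), y = 46 mm of the tester, 22 mm wide; the other clip is at y = -46 mm. Two facing steel balls, radius 8 mm, centres 21.5 mm to either side (x), sprung apart by up to 6 mm (4.5 N, 2 N more per mm). Housing faces 20.5 mm from the middle; flared lead-ins reach 65 mm above the table.
- rocker (a joint): Black rocker switch on the tester's panel, a plate 84 (tester y) by 36 (x) by 12 mm, pivot along x at x = 125, y = -42 mm, 60.5 mm above the table. Rad: about -0.26 off (green end up, as at the start), 0 level, 0.26 on (green end down). Sprung away from level both ways: about 4 to 5 N on the green mark starts it; past level it snaps over by itself.
- rocker_green (a point): Centre of the green mark (18 by 26 mm) on top of the rocker, 30 mm from the pivot towards the tester's -y. Moves with the rocker: about 76 mm above the table when off, 61 mm when on. z axis: upward normal of the plate.
- screwdriver: Screwdriver lying on the mat beyond the tester. To be left alone.
- black_battery: Black block battery, 65 by 151 mm, 90 mm high (terminals to 100 mm), 2.2 kg, on the far side. Origin: centre of its underside. To be left alone.

How it is judged:
On the way, in this order (a step that is already met when the one before it is completed fails the run):
1. the cell is clicked fully home in the cradle, tip to the red contact (z of cell in the frame of seat between -0.004 and 0.004 m and horizontal distance between cell and seat below 0.009 m and angle between the x axis of cell and the y axis of tester, either way round below 0.07 rad and y of cell_tip in the frame of tester above 0.05 m), for 0.2 s.
2. then the rocker is snapped over to on (value of joint rocker above 0.2 rad), for 0.2 s.
At the end, for the whole second after the job is handed in: The plain sky-blue cell rests in the cradle within 4 mm of seated height, 9 mm of the cradle's middle and 4 degrees of its line, tip to the red contact; the rocker is on (above 0.2 rad); the other cells, screwdriver and battery are within 20 mm of their starts (all of step 1 and value of joint rocker above 0.2 rad and linear speed of cell below 0.02 m/s and distance of each of navy_cell, taped_cell, screwdriver, black_battery from where it was at the start of the episode below 0.02 m); the robot touches nothing.
It fails at once if the cell is dropped or thrown into the cradle instead of being laid there (horizontal distance between cell and seat below 0.07 m and z of cell in the frame of seat above 0.023 m and contact force between the fingers and cell below 0.05 N and linear speed of cell above 0.5 m/s).
It fails at once if another cell, the screwdriver or the battery is pushed about (more than 40 mm) (distance of any of navy_cell, taped_cell, screwdriver, black_battery from where it was at the start of the episode above 0.04 m).
It also fails if it takes over 48 s, if anything falls off the work surface, if the arm or the gripper's body presses on something with over 40 N, if the wrist force passes 120 N, or if a joint passes its speed limit or range.

## Working session

There is one attempt and no reset: what is moved stays moved. The work goes in short steps, Python scripts to look and compute and a shell command to move; the robot and the scene stay as the last step left them, time stands still between calls to the robot, and variables do not carry over. Pictures are saved under pics/ and viewed, at most 10 in all, crops included, and the job is handed in when it is done.

```bash
ls; mkdir -p pics
python3 - <<'E'
from bench import ctrl, viewer, probe_bus, job
import cv2,numpy as np
np.set_printoptions(precision=4,suppress=True)
s=probe_bus.state();print(s)
ims=[]
for n in("scene","top"):
    c=viewer.capture(n);np.savez(f'{n}0.npz',**c);print(n,c['fx'],c['cx'],c['cy'],c['pose'])
    cv2.imwrite(f'pics/{n}0.png',c['img'][:,:,::-1])
E
```

```text
bench.py
inch.py
pics
{'t': 0.0, 'q': array([-1.4465,  0.4268,  0.0739,  1.6066, -0.0341,  1.1108, -0.0671]), 'joint_vel': array([ 0.0016, -0.0005, -0.0021, -0.0009,  0.0005,  0.0005,  0.0005]), 'joint_efforts': array([ -0.001 , -94.9824,   3.7601, -46.3511,   0.0191,   0.0104,
         0.    ]), 'eef_pos': array([0.1824, 0.6494, 0.2306]), 'tool_rot': array([-0.4288, -3.1121,  0.0021]), 'contact_force': array([-0.1109, -0.175 , -0.2997]), 'wrist_torque': array([ 0.0127, -0.0197, -0.0171]), 'grasp_force': 0.0, 'opening': 0.08569037430627857}
scene 427.8241100908515 262.92307626047443 184.26569441063992 [[ 0.1645  0.74   -0.6521  1.341 ]
 [ 0.9864 -0.1188  0.114  -0.1109]
 [ 0.0069 -0.662  -0.7495  0.9106]
 [ 0.      0.      0.      1.    ]]
top 434.01050695094295 256.07720770288563 193.36800593306214 [[-0.0185 -0.9868  0.1611  0.4437]
 [-0.9996  0.0214  0.0164 -0.0011]
 [-0.0196 -0.1607 -0.9868  1.2685]
 [ 0.      0.      0.      1.    ]]
```

View pics/top0.png

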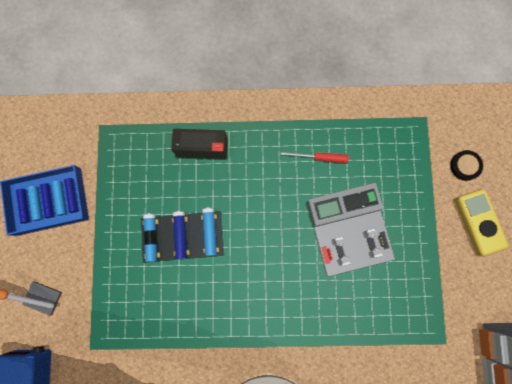

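View pics/scene0.png

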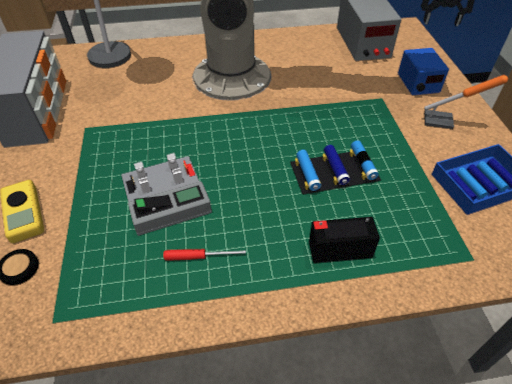

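The top view shows the plain cell at about px (209,232), navy at (180,236) and taped at (150,240). The tester is at about (350,230), with its red contact at (327,255) and its green mark at (372,197). In the scene view the plain cell is at (308,170), the red contact at (190,168) and the green mark at (141,204).

```bash
cat > h.py <<'E'
import numpy as np,cv2
from scipy.spatial.transform import Rotation as R
np.set_printoptions(precision=4,suppress=True)
def ray(c,uv):
    d=np.array([(uv[0]-c['cx'])/c['fx'],(uv[1]-c['cy'])/c['fy'],1.]);P=np.asarray(c['pose'])
    return P[:3,3],P[:3,:3]@(d/np.linalg.norm(d))
def onz(c,uv,z):
    o,d=ray(c,uv);return o+d*(z-o[2])/d[2]
def tri(vs):
    A=np.zeros((3,3));b=np.zeros(3)
    for c,uv in vs:
        o,d=ray(c,uv);M=np.eye(3)-np.outer(d,d);A+=M;b+=M@o
    p=np.linalg.solve(A,b)
    return p,[np.linalg.norm(np.cross(p-ray(c,uv)[0],ray(c,uv)[1])) for c,uv in vs]
def blobs(c,lo,hi,box=None,minA=15):
    hsv=cv2.cvtColor(np.ascontiguousarray(c['img']),cv2.COLOR_RGB2HSV);m=cv2.inRange(hsv,lo,hi)
    if box:
        k=np.zeros_like(m);x0,y0,x1,y1=box;k[y0:y1,x0:x1]=255;m&=k
    n,l,st,ce=cv2.connectedComponentsWithStats(m)
    return [(st[i,4],ce[i],l==i) for i in np.argsort(-st[:,4]) if i and st[i,4]>=minA]
def midline(mask):
    (cx,cy),(w,h),a=cv2.minAreaRect(cv2.findNonZero(mask.astype(np.uint8)))
    t=np.deg2rad(a if w>h else a+90);d=np.array([np.cos(t),np.sin(t)])*max(w,h)/2
    return np.array([cx,cy])-d,np.array([cx,cy])+d,min(w,h)
def axis(ms):  # two midlines (cam,p,q) -> point, dir
    N=[];b=[]
    for c,p,q in ms:
        o,d=ray(c,p);n=np.cross(d,ray(c,q)[1]);n/=np.linalg.norm(n);N.append(n);b.append(n@o)
    d=np.cross(*N[:2]);d/=np.linalg.norm(d);return np.linalg.lstsq(np.array(N),np.array(b),rcond=None)[0],d
BLUE=((95,120,130),(108,255,255));RED=((0,150,90),(6,255,255));GREEN=((50,150,120),(75,255,255))
E
python3 - <<'E'
from h import *
T,S=[dict(np.load(f'{n}0.npz')) for n in('top','scene')]
ms=[]
for c,box in((T,(196,200,222,262)),(S,(290,145,325,195))):
    b=blobs(c,*BLUE,box)
    print([(x[0],x[1]) for x in b]);p,q,w=midline(b[0][2]);print(p,q,w);ms.append((c,p,q))
P,d=axis(ms);print('axis',d)
for c,p,q in ms:
  for e in(p,q):
    o,r=ray(c,e);n=np.cross(np.cross(d,r),r);t=n@(o-P)/(n@d);print(P+t*d)
for nm,col,bt,bs in(('red',RED,(315,240,340,270),(180,155,200,180)),('green',GREEN,(360,185,385,210),(130,195,155,212))):
    v=[]
    for c,box in((T,bt),(S,bs)):
        b=blobs(c,*col,box,5);print(nm,[(x[0],x[1]) for x in b]); b and v.append((c,b[0][1]))
    if len(v)==2: print(tri(v))
E
```

```text
[(np.int32(459), array([209.0523, 233.5534]))]
[207.6615 212.0837] [210.3308 254.7918] 11.040956497192383
[(np.int32(339), array([306.6755, 165.1475]))]
[299.8879 149.9052] [313.1293 180.8018] 11.161048889160156
axis [-0.9975 -0.0563 -0.042 ]
[0.5926 0.1581 0.0435]
[0.4722 0.1513 0.0384]
[0.4664 0.151  0.0382]
[0.5958 0.1583 0.0436]
red [(np.int32(8), array([327.   , 252.125]))]
red [(np.int32(75), array([189.1333, 168.96  ]))]
(array([ 0.474 , -0.1767,  0.0196]), [np.float64(0.0022311694373044655), np.float64(0.0022311694373045)])
green []
green [(np.int32(46), array([140.0435, 202.4565]))]
```

```bash
cat >> h.py <<'E'
def go(target,yaw_y=None):
    """tool-axis turn about z (first), then translation, to bring TCP to target, tool y at yaw_y (deg)"""
    from bench import ctrl, viewer, probe_bus, job
    s=probe_bus.state();M=R.from_rotvec(s['tool_rot']).as_matrix()
    up=R.align_vectors([[0,0,-1]],[M[:,2]])[0]; tilt=M.T@up.as_rotvec()
    cur=np.degrees(np.arctan2(M[1,1],M[0,1]));rz=0
    if yaw_y is not None:
        dy=(yaw_y-cur+90)%180-90;rz=-np.radians(dy)
    M2=M@R.from_rotvec([0,0,rz]).as_matrix()
    print('t',s['t'],'tcp',s['eef_pos'],'yaw_y %.2f'%cur,'tilt fix',tilt[:2],'rz %.4f'%rz,'d tool',M2.T@(np.array(target)-s['eef_pos']),'q7 %.2f'%s['q'][6],'F',s['contact_force'],'open %.4f'%s['opening'])
E
python3 -c "
from h import *
go((.52,.155,.26),93.2)"
```

```text
t 0.1 tcp [0.1825 0.6495 0.2306] yaw_y 74.31 tilt fix [-0.0013  0.    ] rz -0.3297 d tool [-0.3094 -0.5126 -0.0289] q7 -0.07 F [-0.3113 -0.9085 -0.0505] open 0.0854
```

```bash
echo '[{"rot":[0,0,-0.165],"jaw":0.085},{"rot":[0,0,-0.165],"jaw":0.085},{"pos":[-0.026,-0.043,-0.003],"jaw":0.085},{"pos":[-0.026,-0.043,-0.003],"jaw":0.085},{"pos":[-0.026,-0.043,-0.003],"jaw":0.085},{"pos":[-0.026,-0.043,-0.003],"jaw":0.085},{"pos":[-0.026,-0.043,-0.003],"jaw":0.085},{"pos":[-0.026,-0.043,-0.003],"jaw":0.085}]' | python3 inch.py && echo '[{"pos":[-0.026,-0.043,-0.003],"jaw":0.085},{"pos":[-0.026,-0.043,-0.003],"jaw":0.085},{"pos":[-0.026,-0.043,-0.003],"jaw":0.085},{"pos":[-0.026,-0.043,-0.003],"jaw":0.085},{"pos":[-0.026,-0.043,-0.003],"jaw":0.085},{"pos":[-0.026,-0.043,-0.003],"jaw":0.085},{"jaw":0.085}]' | python3 inch.py
python3 - <<'E'
from h import *
from bench import ctrl, viewer, probe_bus, job
go((.52,.155,.26),93.2)
c=viewer.capture('wrist');np.savez('w1.npz',**c);cv2.imwrite('pics/w1.png',c['img'][:,:,::-1])
print(c['pose'],c['fx'],c['cx'],c['cy'])
E
```

```text
t: 1.1
eef_pos: [0.3534, 0.3994, 0.2493]
tool_rot: [0.088, -3.14, 0.0]
contact_force: [0.6, -0.1, -0.2]
opening: 0.0848
grasp_force: 0.0
t: 1.98
eef_pos: [0.5246, 0.1483, 0.2674]
tool_rot: [-0.079, 3.14, -0.002]
contact_force: [-0.0, 0.1, -0.2]
opening: 0.0847
grasp_force: 0.0
t 1.975 tcp [0.5246 0.1483 0.2674] yaw_y 92.89 tilt fix [-0.0011  0.0005] rz -0.0054 d tool [0.0042 0.0069 0.0074] q7 1.30 F [-0.0095  0.1447 -0.2202] open 0.0847
[[-0.051   0.9627  0.2658  0.4574]
 [ 0.9987  0.0496  0.0118  0.1451]
 [-0.0018  0.2661 -0.9639  0.4101]
 [ 0.      0.      0.      1.    ]] 269.81711292376974 256.27854361583906 188.73233765566482
```

View pics/w1.png

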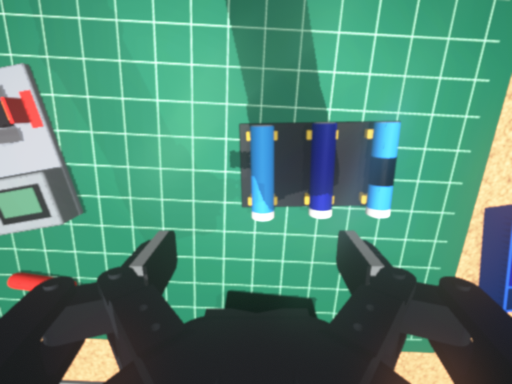

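The wrist view shows the plain cell from about (262,125) to (262,218), white band at the bottom (+x). Navy and taped lie to its right, and the red contact is at (20,110). The cell has to turn about +102° to reach the tester, so I'll grasp with the tool half-turned to keep joint 7 in range.

```bash
echo '[{"rot":[0,0,0.18],"jaw":0.085},{"rot":[0,0,0.18],"jaw":0.085},{"rot":[0,0,0.18],"jaw":0.085},{"rot":[0,0,0.18],"jaw":0.085},{"rot":[0,0,0.18],"jaw":0.085},{"rot":[0,0,0.18],"jaw":0.085},{"rot":[0,0,0.18],"jaw":0.085},{"rot":[0,0,0.18],"jaw":0.085}]' | python3 inch.py && echo '[{"rot":[0,0,0.18],"jaw":0.085},{"rot":[0,0,0.18],"jaw":0.085},{"rot":[0,0,0.18],"jaw":0.085},{"rot":[0,0,0.18],"jaw":0.085},{"rot":[0,0,0.18],"jaw":0.085},{"rot":[0,0,0.18],"jaw":0.085},{"rot":[0,0,0.18],"jaw":0.085},{"rot":[0,0,0.08],"jaw":0.085}]' | python3 inch.py | head -2
python3 - <<'E'
from h import *
from bench import ctrl, viewer, probe_bus, job
go((.52,.155,.26),93.2)
c=viewer.capture('wrist');np.savez('w2.npz',**c);cv2.imwrite('pics/w2.png',c['img'][:,:,::-1])
T=dict(np.load('top0.npz'));S=dict(np.load('scene0.npz'));W=dict(np.load('w1.npz'))
ms=[]
for nm,cc,box in(('w1',W,(240,110,285,225)),('w2',c,None),('T',T,(196,200,222,262)),('S',S,(290,145,325,195))):
    b=blobs(cc,*BLUE,box,200);print(nm,[(x[0],x[1]) for x in b][:4])
    if nm!='w2':
        p,q,w=midline(b[0][2]);print(p,q,w);ms.append((cc,p,q))
for sel in((0,1),(0,2),(0,1,2)):
    P,d=axis([ms[i] for i in sel]);print(sel,'axis',d)
    for i in sel:
      for e in ms[i][1:]:
        o,r=ray(ms[i][0],e);n=np.cross(np.cross(d,r),r);t=n@(o-P)/(n@d);print(P+t*d)
for cc,p,q in ms: print(onz(cc,p,.033),onz(cc,q,.033))
E
```

```text
t: 3.02
eef_pos: [0.5223, 0.1533, 0.2671]
tool_rot: [-2.009, -2.414, 0.001]
contact_force: [0.1, 0.2, 0.2]
opening: 0.0851
grasp_force: 0.0
t: 4.03
eef_pos: [0.5222, 0.1534, 0.267]
t 4.025 tcp [0.5222 0.1534 0.267 ] yaw_y -66.21 tilt fix [-0.0004  0.0007] rz 0.3594 d tool [-0.0021 -0.0017  0.007 ] q7 -1.40 F [-0.6567 -0.5349  0.1604] open 0.0848
w1 [(np.int32(1858), array([262.0312, 166.4376]))]
[261.5 126. ] [261.5 212. ] 23.0
w2 [(np.int32(1847), array([256.8024, 158.7515])), (np.int32(772), array([131.7526, 141.4534])), (np.int32(613), array([145.8336,  83.2708]))]
T [(np.int32(459), array([209.0523, 233.5534]))]
[207.6615 212.0837] [210.3308 254.7918] 11.040956497192383
S [(np.int32(339), array([306.6755, 165.1475]))]
[299.8879 149.9052] [313.1293 180.8018] 11.161048889160156
(0, 1) axis [-0.9972 -0.0552 -0.0512]
[0.4726 0.1523 0.0302]
[0.5955 0.1591 0.0366]
[0.5935 0.159  0.0365]
[0.4723 0.1523 0.0302]
(0, 2) axis [0.9975 0.0553 0.0448]
[0.4724 0.1522 0.036 ]
[0.5937 0.1589 0.0414]
[0.4639 0.1517 0.0356]
[0.594  0.1589 0.0414]
(0, 1, 2) axis [-0.9972 -0.0552 -0.0512]
[0.4726 0.1523 0.0302]
[0.5955 0.1591 0.0366]
[0.5935 0.159  0.0365]
[0.4723 0.1523 0.0302]
[0.4586 0.1515 0.0295]
[0.5901 0.1588 0.0363]
[0.4725 0.1523 0.033 ] [0.5968 0.1592 0.033 ]
[0.5939 0.1594 0.033 ] [0.4723 0.1519 0.033 ]
[0.4613 0.1525 0.033 ] [0.5867 0.1616 0.033 ]
```

View pics/w2.png

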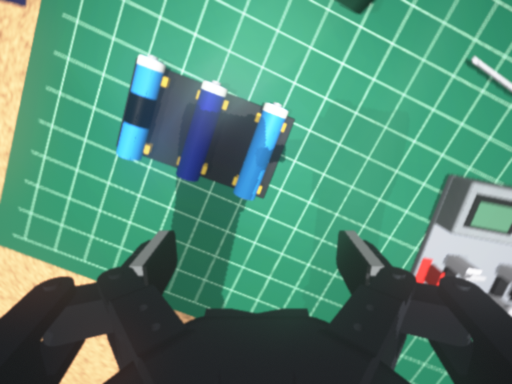

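```bash
echo '[{"rot":[0,0,0.18],"jaw":0.06},{"rot":[0,0,0.18],"jaw":0.06},{"jaw":0.06}]' | python3 inch.py | head -3
python3 - <<'E'
from h import *
W=dict(np.load('w1.npz'));c=dict(np.load('w2.npz'))
ms=[]
for cc,box in((W,(240,110,285,225)),(c,(225,90,300,210))):
    p,q,w=midline(blobs(cc,*BLUE,box,200)[0][2]);ms.append((cc,p,q));print(w)
P,d=axis(ms);print('axis',d,'yaw',np.degrees(np.arctan(d[1]/d[0])))
for cc,p,q in ms:
  for e in(p,q):
    o,r=ray(cc,e);n=np.cross(np.cross(d,r),r);t=n@(o-P)/(n@d);print(P+t*d,onz(cc,e,.033))
go((.539,.1562,.1),93.2)
E
```

```text
t: 4.45
eef_pos: [0.5225, 0.153, 0.2671]
tool_rot: [3.14, 0.096, -0.001]
23.0
24.1104793548584
axis [ 0.9973  0.0568 -0.0475] yaw 3.2621910128751144
[0.4722 0.1521 0.041 ] [0.4725 0.1523 0.033 ]
[0.5961 0.1592 0.0351] [0.5968 0.1592 0.033 ]
[0.5925 0.159  0.0353] [0.5925 0.1588 0.033 ]
[0.4696 0.1519 0.0411] [0.467  0.1513 0.033 ]
t 4.45 tcp [0.5225 0.153  0.2671] yaw_y -86.50 tilt fix [0.0001 0.0006] rz 0.0053 d tool [ 0.0168 -0.0023  0.167 ] q7 -1.73 F [-0.4464  0.4585 -0.4757] open 0.0599
```

```bash
echo '[{"pos":[0.0155,-0.0027,0.04],"jaw":0.06},{"pos":[0,0,0.04],"jaw":0.06},{"pos":[0,0,0.04],"jaw":0.06},{"pos":[0,0,0.04],"jaw":0.06},{"pos":[0,0,0.04],"jaw":0.06},{"pos":[0,0,0.035],"jaw":0.06},{"pos":[0,0,0.0175],"jaw":0.06},{"jaw":0.06}]' | python3 inch.py ; python3 -c "
from h import *
go((.538,.1558,.014),93.2)"
```

```text
t: 5.45
eef_pos: [0.5378, 0.1556, 0.0143]
tool_rot: [3.14, 0.094, -0.002]
contact_force: [0.2, -0.1, 0.4]
opening: 0.0599
grasp_force: 0.0
t 5.45 tcp [0.5378 0.1556 0.0143] yaw_y -86.55 tilt fix [0.0005 0.0016] rz 0.0043 d tool [ 0.0002 -0.0001  0.0003] q7 -1.44 F [ 0.2178 -0.1379  0.4082] open 0.0599
```

```bash
echo '[{"jaw":0.02},{"jaw":0.02},{"jaw":0.02},{"jaw":0.02},{"pos":[0,0,-0.01],"jaw":0.02},{"pos":[0,0,-0.03],"jaw":0.02},{"pos":[0,0,-0.05],"jaw":0.02},{"pos":[0,0,-0.05],"jaw":0.02}]' | python3 inch.py && echo '[{"pos":[0,0,-0.05],"jaw":0.02},{"pos":[0,0,-0.04],"jaw":0.02},{"jaw":0.02}]' | python3 inch.py
python3 - <<'E'
from h import *
from bench import ctrl, viewer, probe_bus, job
T=dict(np.load('top0.npz'));S=dict(np.load('scene0.npz'))
hsv=cv2.cvtColor(T['img'],cv2.COLOR_RGB2HSV)
print(hsv[194:202,366:378].tolist()[3]); print(hsv[250:262:2,324:330:2].tolist())
cv2.imwrite('pics/crop.png',cv2.hconcat([cv2.resize(T['img'][175:285,300:400,::-1],(400,440),interpolation=cv2.INTER_CUBIC),cv2.resize(S['img'][140:240,115:215,::-1],(400,440),interpolation=cv2.INTER_CUBIC)]))
go((.5,0,.2),None)
E
```

```text
t: 6.45
eef_pos: [0.538, 0.1554, 0.157]
tool_rot: [3.14, 0.09, -0.0]
contact_force: [0.7, 0.8, -2.5]
opening: 0.0314
grasp_force: 59.9
t: 6.82
eef_pos: [0.5394, 0.1559, 0.2482]
tool_rot: [-3.137, -0.091, -0.007]
contact_force: [0.4, -0.2, -3.3]
opening: 0.0313
grasp_force: 60.3
[[60, 8, 65], [64, 48, 75], [67, 114, 128], [67, 119, 167], [67, 120, 172], [68, 123, 172], [67, 119, 175], [67, 119, 174], [68, 122, 170], [67, 108, 146], [69, 39, 105], [98, 8, 131]]
[[[2, 145, 215], [2, 150, 194], [2, 144, 129]], [[2, 148, 214], [2, 150, 200], [2, 142, 133]], [[2, 146, 212], [1, 147, 212], [2, 152, 148]], [[2, 135, 210], [1, 145, 215], [2, 146, 188]], [[1, 119, 193], [2, 148, 215], [2, 150, 199]], [[0, 63, 187], [2, 144, 214], [2, 146, 213]]]
t 6.825 tcp [0.5394 0.1559 0.2482] yaw_y -86.68 tilt fix [-0.0031 -0.0044] rz 0.0000 d tool [-0.0486  0.1535  0.0476] q7 -1.68 F [ 0.4217 -0.1779 -3.292 ] open 0.0313
```

View pics/crop.png

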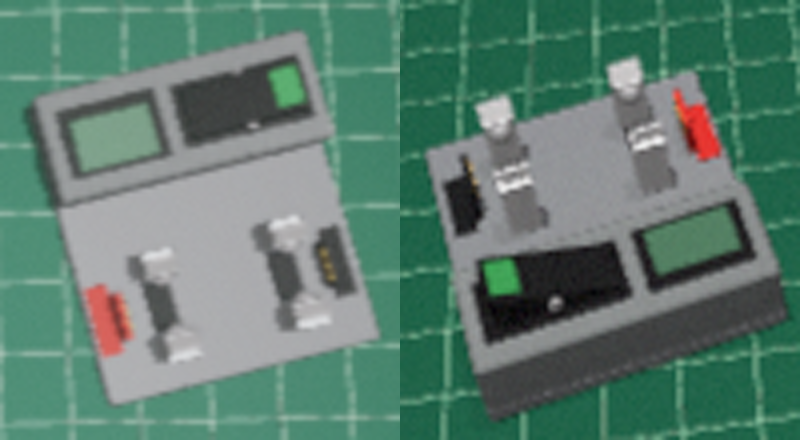

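The crop shows the tester yawed about 15°, green mark at the panel's right end (tester −y) and red contact at left (+y). The cell is held at 60 N with an opening of 31 mm.

```bash
echo '[{"pos":[-0.011,0.04,-0.01],"jaw":0.02},{"pos":[-0.011,0.04,-0.01],"jaw":0.02},{"pos":[-0.011,0.04,-0.01],"jaw":0.02},{"pos":[-0.011,0.04,-0.01],"jaw":0.02},{"rot":[0,0,-0.15],"jaw":0.02},{"rot":[0,0,-0.15],"jaw":0.02},{"rot":[0,0,-0.15],"jaw":0.02},{"rot":[0,0,-0.15],"jaw":0.02}]' | python3 inch.py >/dev/null&& echo '[{"rot":[0,0,-0.15],"jaw":0.02},{"rot":[0,0,-0.15],"jaw":0.02},{"rot":[0,0,-0.15],"jaw":0.02},{"rot":[0,0,-0.15],"jaw":0.02},{"rot":[0,0,-0.15],"jaw":0.02},{"rot":[0,0,-0.15],"jaw":0.02},{"rot":[0,0,-0.15],"jaw":0.02},{"rot":[0,0,-0.12],"jaw":0.02}]' | python3 inch.py
python3 - <<'E'
from h import *
from bench import ctrl, viewer, probe_bus, job
T=dict(np.load('top0.npz'));S=dict(np.load('scene0.npz'))
a=onz(T,(341,251),.05);b=onz(T,(372.5,242.5),.05);print(a,b,(a+b)/2,np.degrees(np.arctan2(*(a-b)[[1,0]])))
go((.5,-.1,.25),15)
c=viewer.capture('wrist');np.savez('w3.npz',**c);cv2.imwrite('pics/w3.png',c['img'][:,:,::-1])
print(c['pose'])
E
```

```text
t: 8.82
eef_pos: [0.5029, -0.0067, 0.2841]
tool_rot: [-1.912, -2.491, 0.001]
contact_force: [0.0, 0.2, -2.4]
opening: 0.0312
grasp_force: 60.2
[ 0.4754 -0.2134  0.05  ] [ 0.4972 -0.3018  0.05  ] [ 0.4863 -0.2576  0.05  ] 103.82200749735566
t 8.825 tcp [ 0.5029 -0.0067  0.2841] yaw_y 14.98 tilt fix [-0.0013 -0.0002] rz -0.0004 d tool [-0.0894 -0.0269  0.0341] q7 0.23 F [ 0.0487  0.1716 -2.4216] open 0.0312
[[ 0.9659  0.2499  0.0678  0.4856]
 [ 0.2589 -0.9311 -0.2571  0.0581]
 [-0.0011  0.2659 -0.964   0.4269]
 [ 0.      0.      0.      1.    ]]
```

View pics/w3.png

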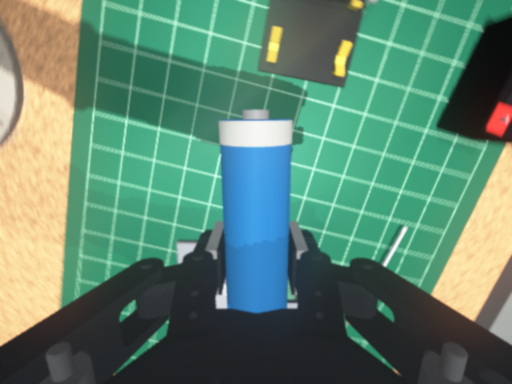

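The wrist view shows the held cell, tip up at (256,113), hiding the tester behind the gripper. I'll take two offset views from the tester's −y side.

```bash
echo '[{"pos":[-0.0435,-0.0214,0],"jaw":0.02},{"pos":[-0.0435,-0.0214,0],"jaw":0.02},{"pos":[-0.0435,-0.0214,0],"jaw":0.02},{"pos":[-0.0435,-0.0214,0],"jaw":0.02},{"pos":[-0.0435,-0.0214,0],"jaw":0.02},{"pos":[-0.0435,-0.0214,0],"jaw":0.02},{"pos":[-0.0435,-0.0214,0],"jaw":0.02},{"pos":[-0.0435,-0.0214,0],"jaw":0.02}]' | python3 inch.py >/dev/null&& echo '[{"jaw":0.02}]' | python3 inch.py >/dev/null
cat > cap.py <<'E'
import sys
from h import *
from bench import ctrl, viewer, probe_bus, job
n=sys.argv[1];go((.486,-.258,.2),15)
c=viewer.capture('wrist');np.savez(n+'.npz',**c);cv2.imwrite(f'pics/{n}.png',c['img'][:,:,::-1])
E
python3 cap.py w4; echo '[{"pos":[0,0.045,0],"jaw":0.02},{"pos":[0,0.045,0],"jaw":0.02},{"pos":[0,0.045,0],"jaw":0.02},{"pos":[0,0.045,0],"jaw":0.02},{"jaw":0.02}]' | python3 inch.py >/dev/null; python3 cap.py w5; python3 -c "
import cv2;cv2.imwrite('pics/w45.png',cv2.resize(cv2.hconcat([cv2.imread('pics/w4.png'),cv2.imread('pics/w5.png')]),(800,300)))"
```

```text
t 10.0 tcp [ 0.4238 -0.3901  0.2843] yaw_y 14.27 tilt fix [-0.0021  0.0009] rz -0.0128 d tool [0.1116 0.0944 0.084 ] q7 1.16 F [-0.01   -0.1224 -3.228 ] open 0.0312
t 10.675 tcp [ 0.6041 -0.3367  0.2832] yaw_y 15.01 tilt fix [-0.001  -0.0014] rz 0.0001 d tool [ 0.1065 -0.0937  0.0834] q7 1.02 F [-1.2954 -0.0073 -3.604 ] open 0.0319
```

View pics/w45.png

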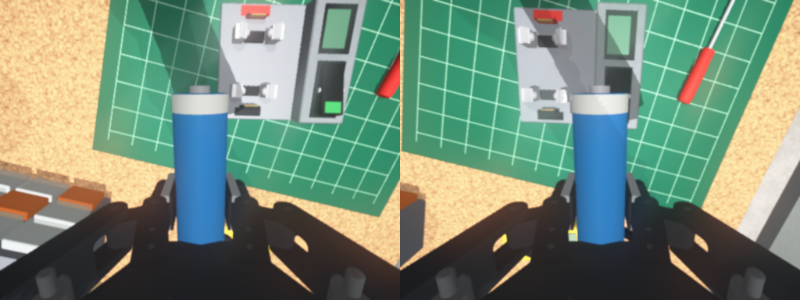

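Both views show the tester: in the left one the red contact is at about (327,15) full-res, with clip lead-ins near (308,42), (355,38), (302,120), (347,115) and the green mark at (425,136). In the right one the red contact is at (188,20).

Run:
```python
from h import *
A=dict(np.load('w4.npz'));B=dict(np.load('w5.npz'))
for nm,c,box in(('A',A,(275,0,470,165)),('B',B,(140,0,320,165))):
    print(nm,'white',[(x[0],x[1].round(1)) for x in blobs(c,(0,0,215),(180,40,255),box,8)])
    print('red',[(x[0],x[1].round(1)) for x in blobs(c,(0,140,90),(8,255,255),box,10)])
    print('green',[(x[0],x[1].round(1)) for x in blobs(c,(50,100,110),(75,255,255),box,10)][:3])
i=lambda c,x0:cv2.resize(np.ascontiguousarray(c['img'][0:160,x0:x0+130,::-1]),(400,492),interpolation=cv2.INTER_CUBIC)
cv2.imwrite('pics/z45.png',cv2.hconcat([i(A,275),i(B,140)]))
```

```text
A white [(np.int32(9941), array([339.1,  73.1])), (np.int32(111), array([277. , 132.9])), (np.int32(60), array([299.6, 115.1]))]
red []
green [(np.int32(341), array([425.7, 137. ]))]
B white [(np.int32(2944), array([180.1, 109.8])), (np.int32(1147), array([263.6, 133. ])), (np.int32(364), array([158.5,  44.1])), (np.int32(111), array([303.1,  88.4])), (np.int32(81), array([297.1, 158.2])), (np.int32(50), array([210. ,  46.7]))]
red [(np.int32(416), array([189.3,  19.1]))]
green []
```

View pics/z45.png

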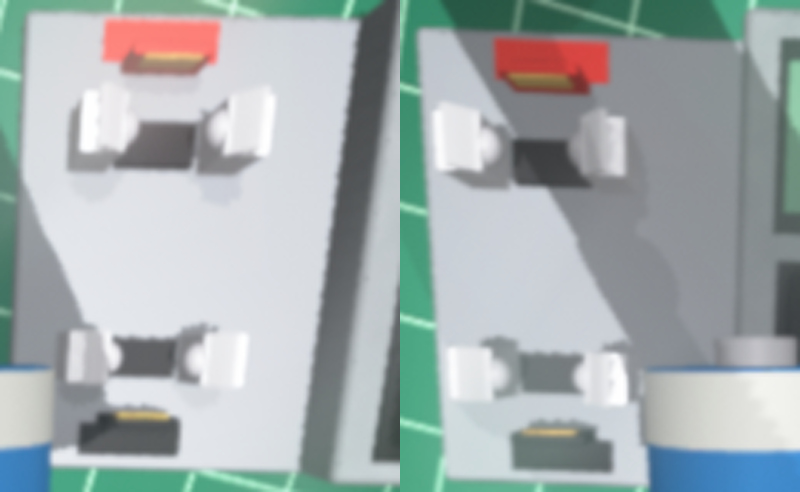

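Zoomed crops (×3.08) show the ball pairs. In A: red clip (125,126)/(218,128), black clip (113,355)/(195,358). In B: (485,145)/(575,147) and (497,375)/(580,378). Red top centre is at A (162,40), B (552,60).

Run:
```python
from h import *
A=dict(np.load('w4.npz'));B=dict(np.load('w5.npz'));T=dict(np.load('top0.npz'));S=dict(np.load('scene0.npz'))
s=3.077
a=lambda x,y:(275+(x+.5)/s-.5,(y+.5)/s-.5)
b=lambda x,y:(140+(x-400+.5)/s-.5,(y+.5)/s-.5)
F={'red':((162,40),(552,60)),'r-':((125,126),(485,145)),'r+':((218,128),(575,147)),'b-':((113,355),(497,375)),'b+':((195,358),(580,378)),'blk':((130,437),(562,455))}
for k,(p,q) in F.items(): print(k,tri([(A,a(*p)),(B,b(*q))]))
Z={}
for k,(p,q) in F.items():
    h=.045 if k in('r-','r+','b-','b+') else .040
    Z[k]=[onz(A,a(*p),h)[:2],onz(B,b(*q),h)[:2]];print(k,*Z[k])
for i in(0,1):
    r=(Z['r-'][i]+Z['r+'][i])/2;l=(Z['b-'][i]+Z['b+'][i])/2
    d=r-l;d2=Z['red'][i]-Z['blk'][i]
    print('centre',(r+l)/2,(Z['red'][i]+Z['blk'][i])/2,'len',np.linalg.norm(d),np.linalg.norm(d2),'yaw',[np.degrees(np.arctan2(x[1],x[0])) for x in(d,d2)])
for nm,c,lo,box in(('A',A,(0,90,90),(275,0,470,165)),('B',B,(0,90,90),(140,0,320,165)),('T',T,(0,100,90),(315,240,340,270)),('S',S,(0,150,90),(180,155,200,180))):
    bl=blobs(c,lo,(10,255,255),box,10);m=bl[0][1];print(nm,'red',bl[0][0],m,onz(c,m,.038))
v=[(A,(425.7,137))]
for nm,c,box in(('T',T,(360,185,385,210)),('S',S,(130,195,155,212))):
    bl=blobs(c,(50,90,100),(78,255,255),box,10);print('green',nm,bl[0][0],bl[0][1],onz(c,bl[0][1],.076));v.append((c,bl[0][1]))
print(onz(A,(425.7,137),.076),tri(v))
```

```text
red (array([ 0.4668, -0.1754,  0.0153]), [np.float64(0.0005611531057845104), np.float64(0.0005611531057846049)])
r- (array([ 0.4567, -0.2212,  0.0509]), [np.float64(0.00040882891320773645), np.float64(0.00040882891320771455)])
r+ (array([ 0.4932, -0.213 ,  0.0531]), [np.float64(0.00015359254621199857), np.float64(0.00015359254621197761)])
b- (array([ 0.4786, -0.3093,  0.0541]), [np.float64(0.00104958696730736), np.float64(0.0010495869673073687)])
b+ (array([ 0.5136, -0.3014,  0.0531]), [np.float64(0.0008321939912413294), np.float64(0.0008321939912411963)])
blk (array([ 0.5054, -0.3425,  0.0166]), [np.float64(0.0010228145564903574), np.float64(0.001022814556490197)])
red [ 0.4631 -0.1838] [ 0.4742 -0.1817]
r- [ 0.4574 -0.2192] [ 0.4548 -0.2208]
r+ [ 0.495  -0.2104] [ 0.4912 -0.2119]
b- [ 0.48   -0.3079] [ 0.4763 -0.3112]
b+ [ 0.5157 -0.3001] [ 0.5123 -0.3029]
blk [ 0.4995 -0.3406] [ 0.5103 -0.3394]
centre [ 0.487  -0.2594] [ 0.4813 -0.2622] len 0.09179968385134961 0.16097520936396437 yaw [np.float64(103.65016187793604), np.float64(103.06762210528886)]
centre [ 0.4836 -0.2617] [ 0.4923 -0.2606] len 0.09318407819886827 0.16181549024889852 yaw [np.float64(103.19133996919486), np.float64(102.9007303806475)]
A red 419 [326.7399  12.2578] [ 0.4626 -0.1828  0.038 ]
B red 498 [189.3373  19.6948] [ 0.4741 -0.1817  0.038 ]
T red 121 [326.719 254.438] [ 0.467  -0.1752  0.038 ]
S red 79 [188.9241 168.8354] [ 0.4918 -0.1737  0.038 ]
green T 72 [371.2917 196.    ] [ 0.624  -0.2999  0.076 ]
green S 61 [139.9508 202.5574] [ 0.6262 -0.2977  0.076 ]
[ 0.6241 -0.2991  0.076 ] (array([ 0.6246, -0.2991,  0.0747]), [np.float64(0.0003152367731623872), np.float64(0.001202377836336928), np.float64(0.0010615809996284793)])
```

Run:
```python
from h import *
O=np.array([.4857,-.2602]);yw=103.3
for n,tcp,yaw in(('w3',(.5029,-.0067,.2841),14.98),('w4',(.4238,-.3901,.2843),14.27),('w5',(.6041,-.3367,.2832),15.01)):
    c=dict(np.load(n+'.npz'));tcp=np.array(tcp);tx=np.radians(yaw+90);ax=np.array([np.cos(tx),np.sin(tx)]);ay=np.array([ax[1],-ax[0]])
    b=blobs(c,(95,120,100),(112,255,255),(200,90,310,250),500)[0][2]
    p=c['img'].astype(int)
    col=p[100:190,252:261].mean(1);sat=col.max(1)-col.min(1)
    vb=100+np.argmax(np.diff(sat)); print(n,'boundary row',vb, 'brightness jumps',100+np.argsort(-np.abs(np.diff(col.sum(1))))[:4])
    h=tcp[2]+.0187
    for v in (vb+.5,):
        w=onz(c,(256,v),h+.0165)[:2]-tcp[:2];print('along x',w@ax,'y',w@ay)
    # centerline: left/right edges of blue at rows
    pts=[]
    for v in range(vb+10,200,4):
        u=np.where(b[v])[0]; m=(u.min()+u.max())/2
        w=onz(c,(m,v),h)[:2]-tcp[:2];pts.append((w@ax,w@ay))
    pts=np.array(pts);k=np.polyfit(pts[:,0],pts[:,1],1);print('slope',k,'deg %.2f'%np.degrees(k[0]))
```

```text
w3 boundary row 146 brightness jumps [120 109 146 108]
along x 0.054743301861467884 y -0.00015534546694157092
slope [ 0.0012 -0.0004] deg 0.07
w4 boundary row 146 brightness jumps [120 146 109 108]
along x 0.05474868664641451 y -7.843019101588076e-05
slope [-0.0076  0.0001] deg -0.43
w5 boundary row 146 brightness jumps [120 146 145 118]
along x 0.054688499686906186 y -6.803815421499822e-05
slope [-0.0067  0.    ] deg -0.38
```

```bash
echo '[{"rot":[0,0,0.0297],"pos":[0.036,-0.031,0],"jaw":0.02},{"pos":[0.036,-0.031,0],"jaw":0.02},{"pos":[0.036,-0.031,0],"jaw":0.02},{"pos":[0,0,0.03],"jaw":0.02},{"pos":[0,0,0.04],"jaw":0.02},{"pos":[0,0,0.04],"jaw":0.02},{"pos":[0,0,0.04],"jaw":0.02},{"jaw":0.02}]' | python3 inch.py ; python3 -c "
from h import *
go((.4854,-.2589,.06),13.3)"
```

```text
t: 11.72
eef_pos: [0.4826, -0.2568, 0.1331]
tool_rot: [-1.954, -2.455, 0.003]
contact_force: [0.2, -0.4, -1.2]
opening: 0.0312
grasp_force: 60.4
t 11.725 tcp [ 0.4826 -0.2568  0.1331] yaw_y 12.96 tilt fix [-0.004  -0.0023] rz -0.0060 d tool [-0.0028  0.0025  0.0731] q7 1.02 F [ 0.2412 -0.4104 -1.2311] open 0.0312
```

```bash
echo '[{"rot":[-0.004,-0.002,-0.006],"pos":[-0.0028,0.0025,0.03],"jaw":0.02},{"pos":[0,0,0.028],"jaw":0.02},{"jaw":0.02},{"jaw":0.02}]' | python3 inch.py ; python3 -c "
from h import *
go((.4854,-.2589,.0173),13.3)"
python3 - <<'E'
from h import *
from bench import ctrl, viewer, probe_bus, job
S=viewer.capture('scene');W=viewer.capture('wrist')
i=lambda c,x0,y0,w,h:cv2.resize(np.ascontiguousarray(c['img'][y0:y0+h,x0:x0+w,::-1]),(400,int(h*400/w)),interpolation=cv2.INTER_CUBIC)
cv2.imwrite('pics/p6.png',cv2.hconcat([i(S,100,110,140,140),i(W,160,20,200,200)]))
E
```

```text
t: 12.22
eef_pos: [0.4886, -0.2604, 0.0787]
tool_rot: [1.945, 2.46, 0.004]
contact_force: [0.2, -0.2, -2.6]
opening: 0.0313
grasp_force: 60.6
t 12.225 tcp [ 0.4886 -0.2604  0.0787] yaw_y 13.34 tilt fix [0.0056 0.0029] rz 0.0007 d tool [ 0.0024 -0.0032  0.0614] q7 1.10 F [ 0.2269 -0.2434 -2.5995] open 0.0313
```

View pics/p6.png

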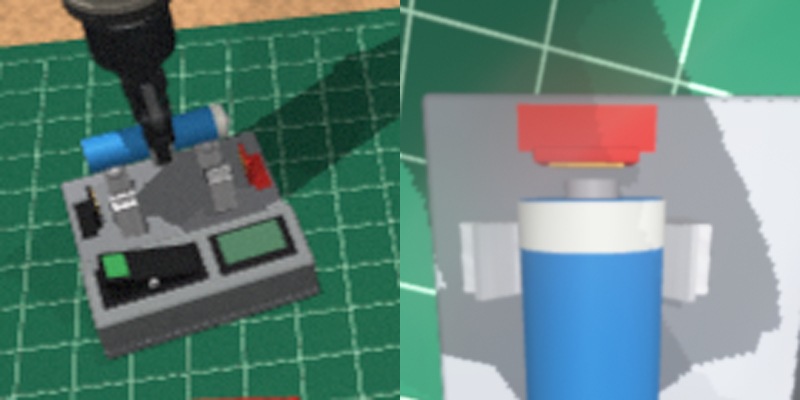

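The scene shows the cell over the cradle with its tip at the red contact. The wrist crop shows the cell axis at u=592 against about 587 for the clips and red contact, so the cell is about 2 mm too far along tool +y.

```bash
echo '[{"jaw":0.02},{"jaw":0.02}]' | python3 inch.py >/dev/null; python3 -c "
from h import *
go((.4854,-.2589,.0173),13.3)"; echo '[{"pos":[0.002,-0.0028,0.01],"jaw":0.02},{"jaw":0.02},{"jaw":0.02},{"jaw":0.02}]' | python3 inch.py >/dev/null; python3 -c "
from h import *
go((.4854,-.2589,.0173),13.3)"
```

```text
t 12.575 tcp [ 0.4882 -0.2599  0.0773] yaw_y 13.37 tilt fix [0.0045 0.0022] rz 0.0012 d tool [ 0.0018 -0.0028  0.0599] q7 1.10 F [ 0.8777 -0.0665 -3.4793] open 0.0313
t 13.075 tcp [ 0.4849 -0.2588  0.0669] yaw_y 13.36 tilt fix [0.0039 0.0021] rz 0.0010 d tool [-0.0001  0.0003  0.0496] q7 1.11 F [ 0.3591 -0.0015 -2.9339] open 0.0312
```

```bash
echo '[{"rot":[0.004,0.002,0],"pos":[0,0,0.012],"jaw":0.02},{"pos":[0,0,0.012],"jaw":0.02},{"pos":[0,0,0.006],"jaw":0.02},{"jaw":0.02},{"jaw":0.02}]' | python3 inch.py ; python3 -c "
from h import *
go((.4854,-.2589,.0173),13.3)"
```

```text
t: 13.7
eef_pos: [0.4852, -0.2587, 0.0366]
tool_rot: [1.948, 2.465, 0.0]
contact_force: [3.7, 0.0, -0.2]
opening: 0.0314
grasp_force: 60.8
t 13.7 tcp [ 0.4852 -0.2587  0.0366] yaw_y 13.37 tilt fix [0.0002 0.0002] rz 0.0012 d tool [-0.0002  0.0001  0.0193] q7 1.15 F [ 3.6964  0.0498 -0.1751] open 0.0314
```

```bash
for i in 1 2 3; do echo '[{"pos":[0,0.0003,0.006],"jaw":0.02},{"jaw":0.02},{"jaw":0.02}]' | python3 inch.py | grep -E "eef|force|open"; done
```

```text
eef_pos: [0.4852, -0.2587, 0.0307]
contact_force: [4.3, -2.7, -6.4]
opening: 0.0315
grasp_force: 60.3
eef_pos: [0.485, -0.2581, 0.0241]
contact_force: [5.5, -1.1, -17.5]
opening: 0.0309
grasp_force: 61.0
eef_pos: [0.4857, -0.2583, 0.0192]
contact_force: [-1.7, 3.4, 15.6]
opening: 0.0309
grasp_force: 64.6
```

```bash
echo '[{"pos":[0,0,0.002],"jaw":0.02},{"jaw":0.02},{"jaw":0.02}]' | python3 inch.py | grep -E "eef|force|open"; echo '[{"jaw":0.05},{"jaw":0.05},{"jaw":0.05},{"pos":[0,0,-0.01],"jaw":0.05},{"pos":[0,0,-0.03],"jaw":0.05},{"pos":[0,0,-0.04],"jaw":0.05},{"pos":[0,0,-0.05],"jaw":0.05},{"pos":[0,0,-0.05],"jaw":0.05}]' | python3 inch.py
python3 - <<'E'
from h import *
from bench import ctrl, viewer, probe_bus, job
go((.6246,-.2991,.09),13.3)
W=viewer.capture('wrist');np.savez('w7.npz',**W);S=viewer.capture('scene');np.savez('s7.npz',**S)
i=lambda c,x0,y0,w,h:cv2.resize(np.ascontiguousarray(c['img'][y0:y0+h,x0:x0+w,::-1]),(400,int(h*400/w)),interpolation=cv2.INTER_CUBIC)
cv2.imwrite('pics/p7.png',cv2.hconcat([i(S,100,110,140,140),i(W,156,50,200,200)]))
E
```

```text
eef_pos: [0.4858, -0.2584, 0.0189]
contact_force: [-14.6, 12.1, 59.9]
opening: 0.0312
grasp_force: 69.4
t: 16.2
eef_pos: [0.4853, -0.2586, 0.1987]
tool_rot: [-1.948, -2.464, 0.001]
contact_force: [1.1, 1.2, -0.4]
opening: 0.0499
grasp_force: 0.0
t 16.2 tcp [ 0.4853 -0.2586  0.1987] yaw_y 13.33 tilt fix [-0.0005  0.    ] rz 0.0005 d tool [-0.0714  0.1263  0.1087] q7 0.95 F [ 1.0823  1.1651 -0.3614] open 0.0499
```

View pics/p7.png

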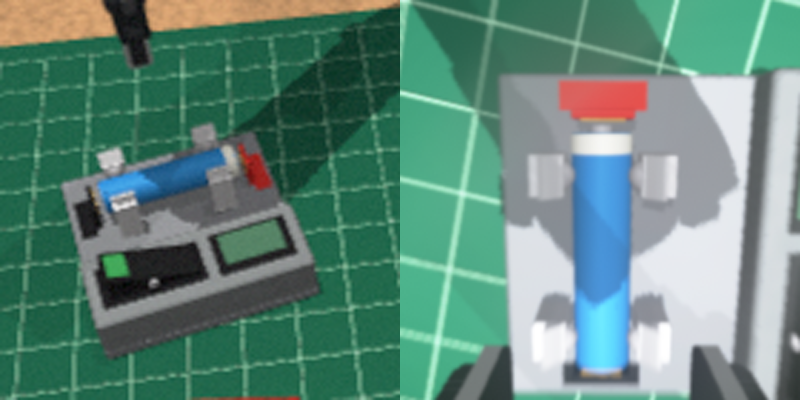

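The pictures show the cell lying down between the clips, tip against the red contact. The snap and the 60 N firm floor confirm it is home. Next is the rocker.

```bash
echo '[{"pos":[-0.0238,0.0421,0],"jaw":0},{"pos":[-0.0238,0.0421,0],"jaw":0},{"pos":[-0.0238,0.0421,0],"jaw":0},{"pos":[0,0,0.04],"jaw":0},{"pos":[0,0,0.04],"jaw":0},{"pos":[0,0,0.0237],"jaw":0},{"jaw":0},{"jaw":0}]' | python3 inch.py; python3 -c "
from h import *
go((.6246,-.2991,.0747),13.3)"
```

```text
t: 17.3
eef_pos: [0.6257, -0.2992, 0.0946]
tool_rot: [1.947, 2.463, 0.001]
contact_force: [0.8, 0.0, -0.2]
opening: -0.0001
grasp_force: 0.0
t 17.3 tcp [ 0.6257 -0.2992  0.0946] yaw_y 13.36 tilt fix [0.0013 0.0011] rz 0.0010 d tool [ 0.0004 -0.0011  0.0199] q7 1.05 F [ 0.784   0.019  -0.2263] open -0.0001
```

```bash
echo '[{"pos":[-0.002,-0.001,0.014],"jaw":0},{"pos":[0,0,0.004],"jaw":0},{"pos":[0,0,0.003],"jaw":0},{"pos":[0,0,0.003],"jaw":0}]' | python3 inch.py| grep -E "eef|contact"; for i in 1 2 3; do echo '[{"pos":[0,0,0.003],"jaw":0},{"jaw":0}]' | python3 inch.py | grep -E "eef|contact"; done
```

```text
eef_pos: [0.6246, -0.301, 0.069]
contact_force: [-0.7, -1.2, 1.1]
eef_pos: [0.6244, -0.3005, 0.0656]
contact_force: [-0.1, 0.6, 0.3]
eef_pos: [0.6248, -0.3008, 0.0633]
contact_force: [-1.3, 2.0, 5.4]
eef_pos: [0.625, -0.3009, 0.0625]
contact_force: [-11.0, 8.9, 35.0]
```

```bash
echo '[{"pos":[0,0,-0.02],"jaw":0},{"pos":[0,0,-0.04],"jaw":0},{"pos":[0,0,-0.05],"jaw":0},{"pos":[0,0,-0.05],"jaw":0},{"pos":[-0.04,0,-0.04],"jaw":0},{"pos":[-0.05,0,0],"jaw":0},{"jaw":0},{"jaw":0}]' | python3 inch.py| grep -E "t:|eef|contact"
python3 - <<'E'
from h import *
from bench import ctrl, viewer, probe_bus, job
T=viewer.capture('top');S=viewer.capture('scene');v=[]
for nm,c,box in(('T',T,(355,180,390,215)),('S',S,(125,190,160,217))):
    bl=blobs(c,(50,90,100),(78,255,255),box,10);print('green',nm,[(x[0],x[1]) for x in bl]);bl and v.append((c,bl[0][1]))
if len(v)==2:print(tri(v))
ms=[]
for nm,c,box in(('T',T,(320,225,390,265)),('S',S,(125,150,190,195))):
    b=blobs(c,(95,100,90),(112,255,255),box,30);print(nm,[(x[0],x[1]) for x in b]);b and ms.append((c,*midline(b[0][2])[:2]))
if len(ms)==2:
    P,d=axis(ms);print(d)
    for c,p,q in ms:
      for e in(p,q):
        o,r=ray(c,e);n=np.cross(np.cross(d,r),r);t=n@(o-P)/(n@d);print(P+t*d)
T0=dict(np.load('top0.npz'))
m=cv2.absdiff(T['img'],T0['img']).max(2);print('rack/battery/driver change',(m[205:265,135:196]>50).sum(),(m[125:165,170:230]>50).sum(),(m[145:168,280:350]>50).sum())
E
```

```text
t: 19.55
eef_pos: [0.6452, -0.3884, 0.2598]
tool_rot: [-1.948, -2.464, 0.0]
contact_force: [0.1, 0.5, 0.1]
green T [(np.int32(42), array([371.6667, 196.5714])), (np.int32(17), array([356.2941, 181.9412]))]
green S [(np.int32(35), array([139.4857, 206.9143]))]
(array([ 0.625 , -0.3039,  0.0583]), [np.float64(0.0013482826241954038), np.float64(0.0013482826241953993)])
T [(np.int32(48), array([343.3333, 246.7708]))]
S [(np.int32(431), array([156.5824, 171.9211]))]
[ 0.2213 -0.9752 -0.0003]
[ 0.4914 -0.248   0.0407]
[ 0.4822 -0.2075  0.0407]
[ 0.481  -0.2021  0.0407]
[ 0.5079 -0.321   0.0407]
rack/battery/driver change 0 0 0
```

Run:
```python
from h import *
W=dict(np.load('w7.npz'));S=dict(np.load('s7.npz'));ms=[]
for nm,c,box in(('W',W,(225,110,285,245)),('S',S,(125,150,190,195))):
    b=blobs(c,(95,90,90),(112,255,255),box,100);p,q,w=midline(b[0][2]);print(nm,b[0][0],p,q,w,onz(c,p,.036),onz(c,q,.036));ms.append((c,p,q))
P,d=axis(ms);print(d)
for c,p,q in ms:
  for e in(p,q):
    o,r=ray(c,e);n=np.cross(np.cross(d,r),r);t=n@(o-P)/(n@d);print(P+t*d)
```

```text
W 2976 [256.5 127. ] [256.5 235. ] 29.0 [ 0.4731 -0.2065  0.036 ] [ 0.5032 -0.3329  0.036 ]
S 432 [178.3774 166.3208] [135.0566 178.6981] 11.813008308410645 [ 0.4753 -0.2027  0.036 ] [ 0.504  -0.3219  0.036 ]
[-0.2313  0.9729  0.0032]
[ 0.4731 -0.2067  0.033 ]
[ 0.5035 -0.3345  0.0325]
[ 0.4723 -0.203   0.033 ]
[ 0.5007 -0.3227  0.0326]
```

```bash
python3 -c "
from bench import ctrl, viewer, probe_bus, job
print(job.finish_job())"
```

```text
the job is handed in; nothing more can be done
None
```

The job is handed in; the verdict was not shown. By my last measurements the plain cell lies home in the cradle with its tip to the red contact, the rocker is on, and the top view shows no change at the other cells, the screwdriver or the battery.

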